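# Show the pin probe to the inspection camera

## Robot

A 7-joint arm with a two-finger parallel gripper is mounted at the origin on the work surface. World frame = base frame: x ahead of the robot, y to its left, z up, the work surface at z = 0. Lengths are in m, angles in rad, forces in N, time in s.
With the tool pointing down it reaches from about 0.35 to 0.9 m from the base axis. Payload 8.1 kg.
Tool frame: the origin (TCP) lies between the finger pads; the fingertips stand 11 mm ahead of it and the grasp point (between the pads) lies 8 mm behind it; z points along the fingers, y is the line along which they close (so a half turn about z gives the same grasp; the last joint's range is limited). The gripper opens to 92 mm and grips with 3 to 60 N. Pads are 19 mm wide; open, the fingers measure 130 mm over their backs; the gripper's body (75 mm by 190 mm) begins 47 mm behind the grasp point.
Start: joints at [1.083, 0.434, 0.025, 1.573, -0.012, 1.134, -0.075], TCP at [0.235, -0.579, 0.238] pointing down, gripper open.
Joint ranges: [-2.62, 2.62], [-0.44, 2.09], [-1.27, 1.32], [0.08, 2.57], [-1.32, 4.46], [0.12, 2], [-2.74, 2.74]. Speed limits (rad/s): [2.22, 2.22, 3.01, 3.01, 3.14, 3.14, 3.14].

## Interface

Orientations are given as a rotation vector (axis times angle).
In Python, from cell import observe, get_image, camera_params, sign_off gives the robot as it stands.
- The arm moves only by the shell command python3 -m pendant 'ROWS' [FORCE]. ROWS is JSON, one flat list of numbers, 7 for each row, row after row: the shift along the tool's x, y, z in m, then the turn, a rotation vector about the tool's x, y, z in rad, then the finger opening in m, from 0 to 0.0918. In form: [dx, dy, dz, rx, ry, rz, jaw, dx, dy, dz, rx, ry, rz, jaw, ...]. A call has 1 to 10 rows; each row shifts and turns the commanded pose from where the row before left it, along the tool's axes as they then stand; what a row does not reach is not made up. A row lasts 1/8 s, in which the tool goes at most 62.5 mm and 10.7 degrees, less where a joint would pass 70% of its speed; a pose out of reach is approached as far as the arm can. A call is refused whole if a number of a shift passes 0.0625 or a number of a turn 0.188, either way. A call with a gripper value outside its range is refused whole. The fingers move at their own pace and stop on an object; FORCE is the grip in N (left out, the last holds). Time passes only in rows, so rows that do not move let the fingers close. It gives the time, the measured TCP pose, the force, the opening and the grip force at its end, in the units of the state.
- observe(): the state, without advancing time (a new reading comes with each control period).
- get_image(name): name is "scene" or "top" or "wrist"; returns the picture (384x512x3 uint8, red, green, blue); there is no depth.
- camera_params(name): a dict with "intrinsics" (3x3 intrinsics, pixels), "eye" and "rotation" of the camera in the world; the wrist camera has in their place "T_tool_cam" (4x4, takes a point from camera to tool coordinates, whose origin is the TCP and whose axes are the flange's). Camera axes: x right, y down, z forward; pixel columns grow to the right and rows downward; lengths in m; the calibration is good to about 2 mm. The wrist camera is an equidistant fisheye: a pixel r from the principal point sees the ray r / f radians off the axis. A picture is of the moment at which its call begins: read the wrist's pose just before it. camera_params takes no time and is no camera call.
- sign_off(): hands the job in; it is judged then, once.
The state is a dict: "clock": time; "joints": joint angles; "dq": joint speeds; "joint_efforts": joint torques, N m; "position": TCP position; "ee_rot": TCP orientation; "force": force on the tool from outside, world axes, zero at the start; "ft_torque": the same for the moment, N m; "width": opening from 0.0 (shut) to 1.0 (fully open); "gripper_force": force on a finger pad.
Only numpy, scipy, OpenCV 4.12 (cv2) and the standard library are available. Lean on these libraries where they do the work, as an engineer would, in place of code of your own. Each camera call takes 0.05 s, during which the arm holds its last target. There are 200 camera calls.

## Task

Lift the T-shaped pin probe off its rail on the solar-cell stage without anything touching the cell, and hold it in the air over the tilted inspection camera: pins pointing straight into the lens, the middle pin on the lens axis 90 mm from the front of the lens, the row of pins parallel to the two light bars. Finish while still holding it there, steady, for the camera; do not knock the camera or its aim, and leave the other two probes where they stand.

Things in the scene. Friction and masses are not known exactly. Their poses are not given: they have to be found in the camera images.
- pin_probe: T-shaped pin probe, 0.27 kg +/- 25 %: black steel block 28 (x) x 30 (y) x 45 mm, thumb screw (diameter 22) on top to 61 mm; from its +x face a gold arm 10 wide leads to a cross bar 12 x 60 (y) x 8 mm, centred 70 mm from the block, with five pins pointing down (-z), 12 mm apart along y. It only rests astride the front rail. Origin: centre of the block's underside; +x along the arm, z up.
- probe_grip (a point): Good place to grip the pin probe: middle of its block, 31 mm above the block's underside, axes as the probe's. Grip the +y and -y faces, 30 mm apart; keep the fingertips over 10 mm above the underside (the rail passes below). At least 25 mm is free beside each face. Lift straight up 12 mm or more to clear the rail.
- pin_tip (a point): Point of the middle pin of the pin probe, at x 70, y 0, z 5 mm in the probe's frame, with the probe's axes: y along the row of pins; the pins point to -z.
- lens_front (a point): Centre of the front of the inspection camera's lens (diameter 42). z: lens axis, out of the lens, upwards and leaning to the robot's side by the tilt; y: along the two white-faced light bars (90 mm long, 44 mm either side of the lens, level with its front); x: across them. The inspected point belongs 90 mm out along z.
- camera_tilt (a joint): Tilt of the camera in its yoke, rad: 0 looks straight up, positive leans the lens axis towards the stand's -x. A stiff friction hinge, already set: not to be moved.
- camera_stand: Black stand with the inspection camera, fixed: base plate 100 (x) x 110 (y) x 10 mm, two cheeks with the tilt axis along y, 70 mm above the table; the lens front is 70 mm from the tilt axis. Origin: centre of the base plate's underside, on the table.
- chuck: Gold 220 x 220 mm plate on top of the black XY stage, fixed; its top is 43 mm above this origin and 115 mm above the table. Along its front (-x, robot-side) and rear edges runs a steel rail 10 wide, 8 high, 180 long, 96 mm from the middle. Origin: on the chuck's vertical centre line; x from front to rear, z up.
- cell: Violet 156 x 156 mm solar cell with three silver strips, 1.5 mm thick, held down on the chuck, brittle: not to be touched. The pins hover 3.5 mm above it at the start. Origin: middle of its underside.
- blade_probe: The other probe on the front rail, about 100 mm left or right of the pin probe: same block, but a plain straight gold arm ending 115 mm from the block's centre, no cross bar. Origin: centre of the block's underside, +x along the arm. Leave alone.
- far_probe: The probe on the rear rail: same block, plain arm ending 85 mm from the block's centre, pointing to the robot. Origin: centre of the block's underside, +x along the arm. Leave alone.
There are look-alikes about, which are no part of the job. What is shaped like the camera_stand but brown or turquoise is not meant.

How it is judged:
On the way:
1. the pin probe is held in the fingers, lifted clear of the rail (z of pin_probe in the frame of chuck above 0.063 m and contact force between pin_probe and the fingers above 1 N and contact force between pin_probe and chuck below 0.2 N), for 0.2 s.
At the end, for the whole second after the job is handed in: The fingers alone hold the pin probe, still, clear of camera and chuck; middle pin within 10 mm of the lens axis (along and across the light bars) and 90 +/- 12 mm from the lens front; pins into the lens and row parallel to the bars, each within 0.14 rad, either way round (x of pin_tip in the frame of lens_front between -0.01 and 0.01 m and y of pin_tip in the frame of lens_front between -0.01 and 0.01 m and z of pin_tip in the frame of lens_front between 0.078 and 0.102 m and angle between the z axis of pin_probe and the z axis of lens_front, either way round below 0.14 rad and angle between pin_probe's own z axis and vertical below 1 rad and angle between the y axis of pin_probe and the y axis of lens_front, either way round below 0.14 rad and linear speed of pin_probe below 0.02 m/s and angular speed of pin_probe below 0.15 rad/s and contact force between pin_probe and the fingers above 1 N and contact force between pin_probe and camera_stand below 0.2 N and contact force between pin_probe and chuck below 0.2 N); the arm keeps its last pose, push and grip.
It fails at once if the solar cell is touched (over 1 N) (contact force between cell and anything else above 1 N).
It fails at once if the camera's aim is knocked: its lens moves over 4 mm, or it is touched with over 3 N (distance of lens_front from where it was at the start of the episode above 0.004 m or contact force between camera_stand and anything else above 3 N).
It fails at once if another probe is moved by over 8 mm (distance of any of blade_probe, far_probe from where it was at the start of the episode above 0.008 m).
It also fails if it takes over 35 s, if anything falls off the work surface, if the arm or the gripper's body presses on something with over 40 N, if the wrist force passes 120 N, or if a joint passes its speed limit or range.

## Working session

There is one attempt and no reset: what is moved stays moved. The work goes in short steps, Python scripts to look and compute and a shell command to move; the robot and the scene stay as the last step left them, time stands still between calls to the robot, and variables do not carry over. Pictures are saved under pics/ and viewed, at most 10 in all, crops included, and the job is handed in when it is done.

```bash
mkdir -p pics
cat > h.py <<'E'
import numpy as np, cv2
from cell import *
from scipy.spatial.transform import Rotation as R
def ray(name,u,v,st=None):
    p=camera_params(name);K=np.array(p["intrinsics"])
    x=(u-K[0,2])/K[0,0];y=(v-K[1,2])/K[1,1]
    if name!="wrist":
        return np.array(p["eye"]),np.array(p["rotation"])@np.array([x,y,1.])
    r=np.hypot(x,y);d=np.array([x/r*np.sin(r),y/r*np.sin(r),np.cos(r)])
    T=np.array(p["T_tool_cam"]);Rw=R.from_rotvec(st["ee_rot"]).as_matrix()
    return np.array(st["position"])+Rw@T[:3,3],Rw@T[:3,:3]@d
def onz(name,u,v,z,st=None):
    o,d=ray(name,u,v,st);return o+d*(z-o[2])/d[2]
def snap(name,f):
    im=get_image(name);cv2.imwrite("pics/%s.png"%f,cv2.cvtColor(im,cv2.COLOR_RGB2BGR));return im
E
python3 - <<'E'
from h import *
s=observe();print(s)
for n in("scene","top","wrist"):
    snap(n,n+"0");print(n,camera_params(n))
a=cv2.imread("pics/top0.png");cv2.imwrite("pics/top0b.png",cv2.resize(a,(800,600)))
a=cv2.imread("pics/scene0.png");cv2.imwrite("pics/scene0b.png",cv2.resize(a,(800,600)))
E
```

```text
{'clock': 0.0, 'joints': array([ 1.08341486,  0.43520165,  0.02496947,  1.57413215, -0.01160648,
        1.13399269, -0.07510387]), 'dq': array([ 0.00011382, -0.00137792, -0.00065934, -0.00050771, -0.00028887,
        0.00027493,  0.00066928]), 'joint_efforts': array([ 1.68086585e-04, -6.67862177e+01,  9.85210799e-01, -3.14462829e+01,
       -6.02907641e-02,  4.28670540e-02,  1.10056244e-04]), 'position': array([ 0.23435631, -0.57884567,  0.23694461]), 'ee_rot': array([-3.08215256e+00, -6.00286002e-01,  6.85222783e-04]), 'force': array([-0.28195089,  0.15151353,  0.43883626]), 'ft_torque': array([ 0.03051439,  0.01169704, -0.02993379]), 'gripper_force': 0.0, 'width': 0.9962150192386765}
scene {'intrinsics': array([[358.87104855,   0.        , 257.88653427],
       [  0.        , 358.87104855, 193.07545815],
       [  0.        ,   0.        ,   1.        ]]), 'eye': array([1.07663225, 0.16928344, 1.04753198]), 'rotation': array([-1.47454104, -2.30736349,  0.67299144])}
top {'intrinsics': array([[414.09040903,   0.        , 253.68029197],
       [  0.        , 414.09040903, 193.2506054 ],
       [  0.        ,   0.        ,   1.        ]]), 'eye': array([ 0.39268769, -0.06954096,  1.39133301]), 'rotation': array([-2.21249737,  2.15667733, -0.08189731])}
wrist {'intrinsics': array([[297.31863964,   0.        , 254.32319819],
       [  0.        , 297.31863964, 193.92095729],
       [  0.        ,   0.        ,   1.        ]]), 'T_tool_cam': array([[ 9.05523477e-05, -9.59422659e-01, -2.81971903e-01,
         7.63836853e-02],
       [ 9.99999993e-01,  6.71228811e-05,  9.27508516e-05,
        -9.04635423e-04],
       [-7.00605021e-05, -2.81971909e-01,  9.59422658e-01,
        -1.47761490e-01],
       [ 0.00000000e+00,  0.00000000e+00,  0.00000000e+00,
         1.00000000e+00]])}
```

View pics/top0b.png

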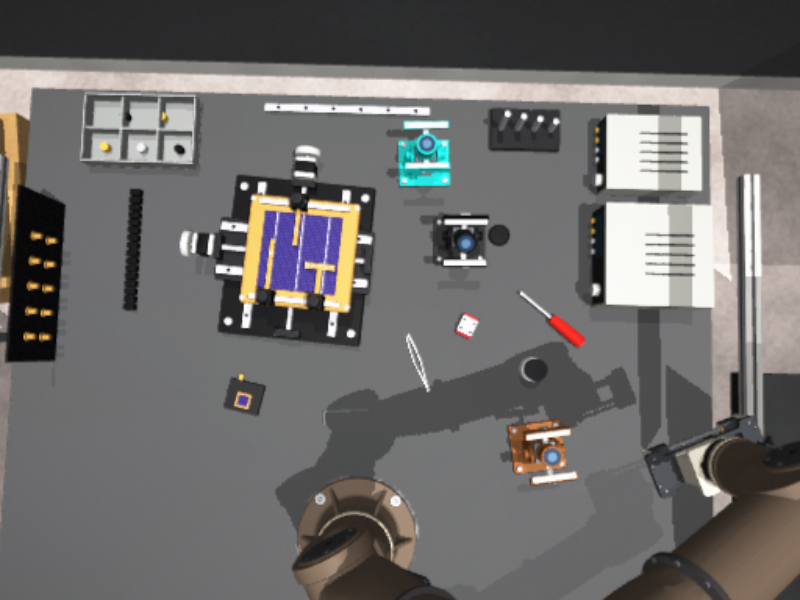

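View pics/scene0b.png

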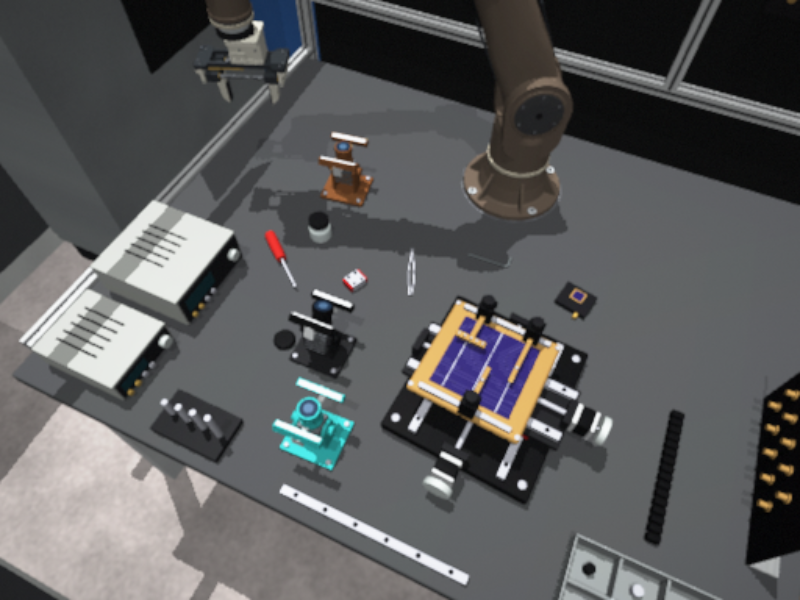

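Top: the pin probe's block is at about (315,300) of the 800x600 picture, its T bar at (320,267), and the black stand's lens at (465,242) with bars above and below it. Scene: the stand is at (322,325), the pin probe at (487,305). Next I take zoomed crops to find the bars and the probe.

```bash
sed -i 's/np.array(p\["rotation"\])@/R.from_rotvec(p["rotation"]).as_matrix()@/' h.py
python3 - <<'E'
import cv2,numpy as np
t=cv2.imread("pics/top0.png");s=cv2.imread("pics/scene0.png")
c=lambda im,x,y,w,h:cv2.resize(im[y:y+h,x:x+w],(400,300),interpolation=cv2.INTER_CUBIC)
# all crops 64x48 (x6.25) for cameras; 80x60 (x5) for probes
A=[c(t,265,130,64,48),c(s,175,180,64,48),c(t,150,145,80,60),c(s,260,175,80,60)]
cv2.imwrite("pics/z1.png",np.vstack([np.hstack(A[:2]),np.hstack(A[2:])]))
for n,im,(x,y,w,h) in(("top",t,(265,130,64,48)),("scene",s,(175,180,64,48))):
    g=im[y:y+h,x:x+w].min(2)
    m=(g>170).astype(np.uint8)
    k,l,st,ce=cv2.connectedComponentsWithStats(m)
    for i in range(1,k):
        if st[i,4]>15:
            pts=np.argwhere(l==i)[:,::-1].astype(np.float32);print(n,st[i,4],cv2.minAreaRect(pts+np.array([x,y],np.float32)))
E
```

```text
top 115 ((298.0, 143.0), (6.0, 26.0), 90.0)
top 124 ((297.0, 165.5), (7.0, 26.0), 90.0)
scene 21 ((226.5, 181.5), (3.0, 7.0), 90.0)
scene 88 ((212.18495178222656, 190.50686645507812), (25.280887603759766, 3.394193649291992), 20.556047439575195)
scene 47 ((199.03448486328125, 204.41378784179688), (25.62595558166504, 1.8569533824920654), 21.801406860351562)
scene 21 ((197.6000213623047, 212.80003356933594), (5.366562843322754, 4.4721360206604), 26.56505012512207)
```

View pics/z1.png

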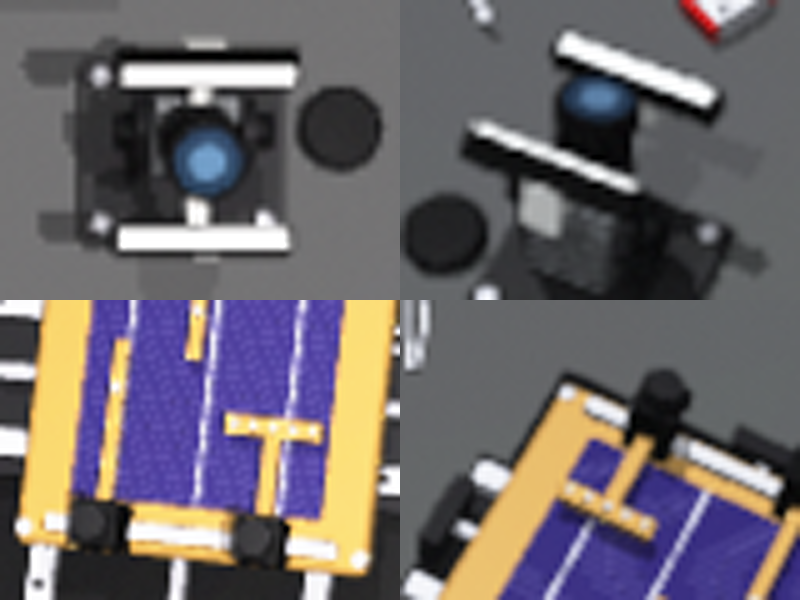

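The crops show the lens (blue disc) at top px ~(298,155.5) and scene px ~(206.5,195.5). The light bars lie almost along world y. The pin probe is the right-hand front block, top px ~(201,192), with its bar at ~(204,170).

Run:
```python
from h import *
def top(x,y): return ray("top",265+x/6.25-.5,130+y/6.25-.5)
def sce(x,y): return ray("scene",175+(x-400)/6.25-.5,180+y/6.25-.5)
def topb(x,y): return ray("top",150+x/5-.5,145+(y-300)/5-.5)
def sceb(x,y): return ray("scene",260+(x-400)/5-.5,175+(y-300)/5-.5)
def tri(a,b):
    A=np.c_[a[1],-b[1]];t=np.linalg.lstsq(A,b[0]-a[0],rcond=None)[0]
    p=a[0]+a[1]*t[0];q=b[0]+b[1]*t[1];return (p+q)/2,np.linalg.norm(p-q)
np.set_printoptions(precision=4,suppress=True)
def P(n,a,b):
    p,e=tri(a,b);print(n,p,e);return p
P("lens",top(207,160),sce(597,97))
f=P("front",top(204,238),sce(637,70));r=P("rear",top(208,76),sce(554,157))
print("mid",(f+r)/2,"d",r-f,"tilt",np.arctan2(r[2]-f[2],r[0]-f[0]))
z=lambda o,h:o[0]+o[1]*(h-o[0][2])/o[1][2]
a,b=z(top(118,240),f[2]),z(top(290,237),f[2]);print("frontbar",a,b,np.arctan2(*(a-b)[:2]))
a,b=z(top(120,76),r[2]),z(top(298,74),r[2]);print("rearbar",a,b,np.arctan2(*(a-b)[:2]))
# Probe
P("bar",topb(273,428),sceb(607,508))
P("barL",topb(226,424),sceb(653,530));P("barR",topb(321,434),sceb(563,487))
P("screw",topb(258,536),sceb(663,385))
print("scr z",z(topb(258,536),.176))
a,b=z(topb(226,424),.135),z(topb(321,434),.135);print(a,b,(a+b)/2,"yaw",np.arctan2(*(a-b)[:2])*-1)
print("tool x,y axes",R.from_rotvec(observe()["ee_rot"]).as_matrix().T[:2])
```

```text
lens [ 0.605  -0.2017  0.1397] 0.0005513367029006427
front [ 0.5697 -0.2027  0.1145] 0.0012694923637781247
rear [ 0.6456 -0.2011  0.1451] 0.0011097133988784405
mid [ 0.6076 -0.2019  0.1298] d [0.0758 0.0016 0.0306] tilt 0.38360252629730557
frontbar [ 0.5679 -0.1606  0.1145] [ 0.5716 -0.246   0.1145] -0.04335723359786786
rearbar [ 0.6442 -0.1577  0.1451] [ 0.6474 -0.2445  0.1451] -0.03732395664943494
bar [0.5516 0.0824 0.1389] 4.2678132667686895e-05
barL [0.5534 0.1114 0.1378] 0.000359748059604363
barR [0.5487 0.0535 0.1376] 0.0006286602026594687
screw [0.4824 0.0854 0.176 ] 0.00180758791992556
scr z [0.4827 0.0845 0.176 ]
[0.5538 0.1116 0.135 ] [0.5491 0.0534 0.135 ] [0.5514 0.0825 0.135 ] yaw -0.0797405774175918
tool x,y axes [[ 0.9269  0.3753 -0.0001]
 [ 0.3753 -0.9269 -0.0012]]
```

```bash
python3 -m pendant '[0,0,0,0,0,0.15,0.07, 0,0,0,0,0,0.15,0.07, 0,0,0,0,0,0.15,0.07, 0.0146,-0.0484,-0.003,0,0,0,0.07, 0.0146,-0.0484,-0.003,0,0,0,0.07, 0.0146,-0.0484,-0.003,0,0,0,0.07, 0.0146,-0.0484,-0.003,0,0,0,0.07, 0.0146,-0.0484,-0.003,0,0,0,0.07, 0.0146,-0.0484,-0.003,0,0,0,0.07, 0.0146,-0.0484,-0.003,0,0,0,0.07]'
python3 -m pendant '[0.0146,-0.0484,-0.003,0,0,0,0.07, 0.0146,-0.0484,-0.003,0,0,0,0.07, 0.0146,-0.0484,-0.003,0,0,0,0.07, 0.0146,-0.0484,-0.003,0,0,0,0.07, 0.0146,-0.0484,-0.003,0,0,0,0.07, 0.0146,-0.0484,-0.003,0,0,0,0.07, 0.0146,-0.0484,-0.003,0,0,0,0.07, 0,0,0,0,0,0,0.07, 0,0,0,0,0,0,0.07]'
python3 - <<'E'
from h import *
s=observe();print(s["position"],s["ee_rot"],s["clock"]);print(R.from_rotvec(s["ee_rot"]).as_matrix().T)
im=snap("wrist","w1");cv2.imwrite("pics/w1b.png",cv2.resize(cv2.imread("pics/w1.png"),(800,600)))
E
```

```text
clock: 1.4
position: [0.3589, -0.2463, 0.2588]
ee_rot: [3.14, -0.103, 0.0]
force: [0.4, -0.3, -0.1]
width: 0.763
gripper_force: 0.0
clock: 2.52
position: [0.4824, 0.0828, 0.2793]
ee_rot: [3.139, -0.102, -0.002]
force: [0.1, -0.0, 0.2]
width: 0.762
gripper_force: 0.0
[0.48238723 0.08282533 0.27928921] [ 3.13914682e+00 -1.02496015e-01 -1.59164315e-03] 2.525
[[ 9.97869593e-01 -6.52326510e-02 -9.87768728e-04]
 [-6.52318680e-02 -9.97869809e-01  8.05240479e-04]
 [-1.03819256e-03 -7.39090990e-04 -9.99999188e-01]]
```

View pics/w1b.png

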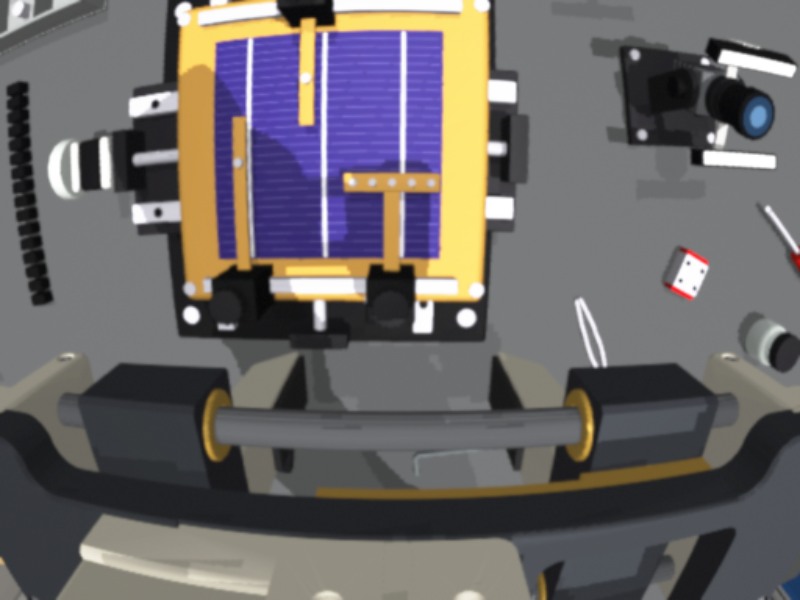

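The wrist view shows the pin probe between the fingers' line. Its bar ends are at (344,182) and (440,183), the arm runs from (391,190) to (391,268), and the screw is at ~(391,308) in the enlarged picture.

Run:
```python
from h import *
np.set_printoptions(precision=4,suppress=True)
s=observe();k=.64;W=lambda u,v,z:onz("wrist",u*k-.2,v*k-.2,z,s)
a,b=W(344,182,.138),W(440,183,.138);c=W(391,268,.138);d=W(391,308,.176)
print(a,b,(a+b)/2,"yaw",-np.arctan2(*(a-b)[:2]));print("arm base",c,"yaw",np.arctan2(*((a+b)/2-c)[1::-1]));print("screw",d)
im=cv2.imread("pics/w1.png");h=cv2.cvtColor(im,cv2.COLOR_BGR2HSV)
m=cv2.inRange(h,(10,100,60),(30,255,255));m[:, :215]=0;m[:,283:]=0;m[:105]=0;m[166:]=0
p=np.argwhere(m[118-0:, :]*1)
# bar centreline and arm centreline
for n,(r0,r1,c0,c1) in {"bar":(108,126,219,283),"arm":(128,164,240,262)}.items():
    q=np.argwhere(m[r0:r1,c0:c1])[:,::-1]+[c0,r0]
    w=np.array([onz("wrist",u,v,.138,s)[:2] for u,v in q]);vx,vy,x,y=cv2.fitLine(w.astype(np.float32),2,0,.01,.01).ravel();print(n,len(q),w.mean(0),"dir",np.arctan2(vy,vx),"ext",w.min(0),w.max(0))
# camera from wrist: lens
o,dd=ray("wrist",757*k-.2,116*k-.2,s);print("lens ray at .137",o+dd*(.137-o[2])/dd[2])
```

```text
[0.5535 0.1115 0.138 ] [0.5489 0.0524 0.138 ] [0.5512 0.0819 0.138 ] yaw -0.0791828758491185
arm base [0.497  0.0863 0.138 ] yaw -0.0797493850450864
screw [0.482  0.0868 0.176 ]
bar 631 [0.5508 0.0822] dir 1.4995524 ext [0.5425 0.0519] [0.5595 0.1118]
arm 325 [0.5228 0.0845] dir -0.071685836 ext [0.5051 0.0785] [0.5402 0.0896]
lens ray at .137 [ 0.6038 -0.2007  0.137 ]
```

```bash
python3 -m pendant '[-0.0012,-0.004,0.02,0,0,0.01,0.07, 0,0,0.03,0,0,0,0.07, 0,0,0.03,0,0,0,0.07, 0,0,0.03,0,0,0,0.07, 0,0,0.02,0,0,0,0.07, 0,0,0.011,0,0,0,0.07, 0,0,0,0,0,0,0.07, 0,0,0,0,0,0,0.07]'
python3 - <<'E'
from h import *
s=observe();print(s["position"],s["ee_rot"],s["force"]);print(R.from_rotvec(s["ee_rot"]).as_matrix().T)
snap("wrist","w2");cv2.imwrite("pics/w2b.png",cv2.resize(cv2.imread("pics/w2.png"),(800,600)))
E
```

```text
clock: 3.58
position: [0.4823, 0.0874, 0.1395]
ee_rot: [-3.139, 0.119, -0.002]
force: [-0.5, -0.5, -0.5]
width: 0.763
gripper_force: 0.0
[0.48233938 0.08738424 0.13951444] [-3.13918462e+00  1.19140440e-01 -1.93837190e-03] [-0.46879558 -0.46322247 -0.53260985]
[[ 9.97122573e-01 -7.57962259e-02  1.22758564e-03]
 [-7.57960440e-02 -9.97123323e-01 -1.94093137e-04]
 [ 1.23876580e-03  1.00488514e-04 -9.99999228e-01]]
```

View pics/w2b.png

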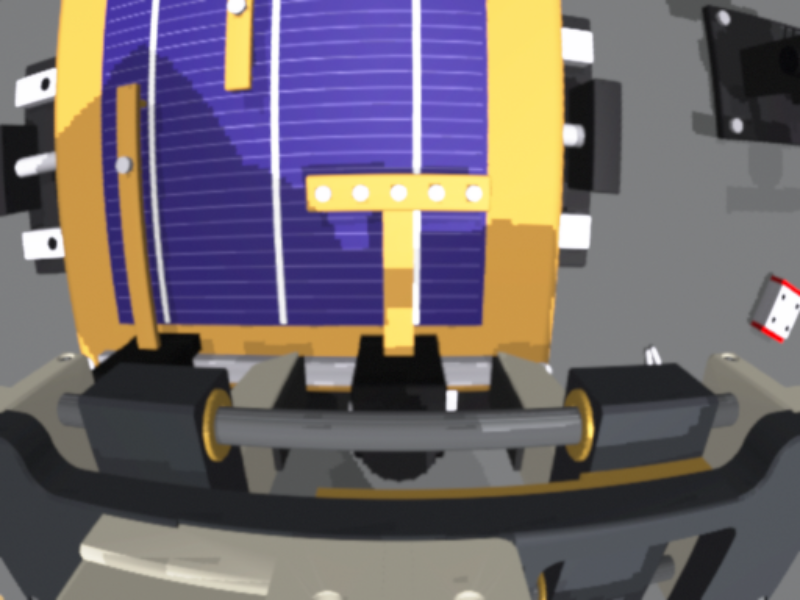

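The block (x 355–447) is centred between the fingers (~400), and the arm and bar are square to the tool. Closing and lifting.

```bash
python3 -m pendant '[0,0,0.001,0,0,0,0.07, 0,0,0,0,0,0,0.02, 0,0,0,0,0,0,0.02, 0,0,0,0,0,0,0.02, 0,0,0,0,0,0,0.02, 0,0,0,0,0,0,0.02, 0,0,0,0,0,0,0.02]' 45
python3 -m pendant '[0,0,-0.002,0,0,0,0.02, 0,0,-0.005,0,0,0,0.02, 0,0,-0.01,0,0,0,0.02, 0,0,-0.02,0,0,0,0.02, 0,0,-0.03,0,0,0,0.02, 0,0,-0.04,0,0,0,0.02, 0,0,-0.04,0,0,0,0.02, 0,0,-0.02,0,0,0,0.02, 0,0,0,0,0,0,0.02, 0,0,0,0,0,0,0.02]'
python3 - <<'E'
from h import *
s=observe();print(s["position"],s["ee_rot"],s["force"]);print(R.from_rotvec(s["ee_rot"]).as_matrix().T)
snap("wrist","w3");snap("scene","s3");a=cv2.imread("pics/w3.png")
b=cv2.imread("pics/s3.png")[110:260,200:400]
cv2.imwrite("pics/w3b.png",np.vstack([cv2.resize(a[90:260,150:370],(440,340)),cv2.resize(b,(440,330))])[:600])
E
```

```text
clock: 4.5
position: [0.4818, 0.0875, 0.1377]
ee_rot: [3.139, -0.118, -0.0]
force: [-0.2, -0.6, 0.8]
width: 0.324
gripper_force: 45.0
clock: 5.75
position: [0.4813, 0.0874, 0.3039]
ee_rot: [3.139, -0.118, -0.002]
force: [0.2, -0.1, -2.8]
width: 0.319
gripper_force: 45.0
[0.48125696 0.08735451 0.30392204] [ 3.13893483e+00 -1.18232036e-01 -1.77927949e-03] [ 0.23451076 -0.11862662 -2.78180075]
[[ 9.97165880e-01 -7.52260739e-02 -1.11583837e-03]
 [-7.52255851e-02 -9.97166429e-01  4.73761315e-04]
 [-1.14831576e-03 -3.88479025e-04 -9.99999265e-01]]
```

View pics/w3b.png

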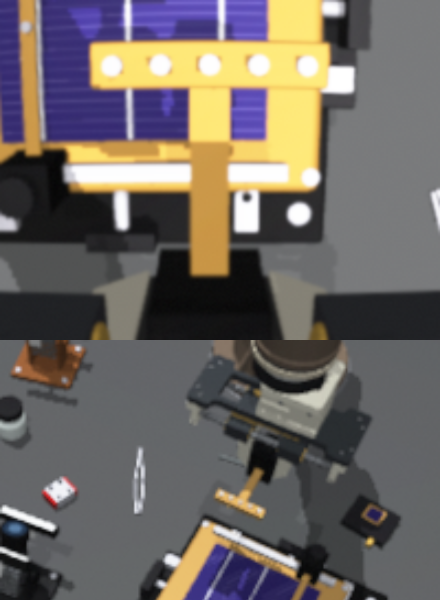

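The probe is held unchanged in the fingers: the middle pin head is at the same wrist pixel (255,123) before and after the lift. It is clear of the rail, and the opening stopped at about 30 mm. Now I move towards the camera stand for a close look.

```bash
python3 -m pendant '[0,0,0,0,0,-0.115,0.02, -0.0114,0.0352,-0.0025,0,0,0,0.02, -0.0114,0.0352,-0.0025,0,0,0,0.02, -0.0114,0.0352,-0.0025,0,0,0,0.02, -0.0114,0.0352,-0.0025,0,0,0,0.02, -0.0114,0.0352,-0.0025,0,0,0,0.02, -0.0114,0.0352,-0.0025,0,0,0,0.02, -0.0114,0.0352,-0.0025,0,0,0,0.02, -0.0114,0.0352,-0.0025,0,0,0,0.02, 0,0,0,0,0,0,0.02]'
python3 -m pendant '[0,0,0,0,0,0,0.02, 0,0,0,0,0,0,0.02]'
python3 - <<'E'
from h import *
s=observe();np.save("s4.npy",np.r_[s["position"],s["ee_rot"]]);print(s["position"],R.from_rotvec(s["ee_rot"]).as_matrix().T)
snap("wrist","w4");a=cv2.imread("pics/w4.png")
cv2.imwrite("pics/w4b.png",cv2.resize(a[0:192,128:384],(800,600),interpolation=cv2.INTER_CUBIC))
E
```

```text
clock: 7.1
position: [0.4005, -0.2002, 0.3239]
ee_rot: [3.141, 0.054, -0.003]
force: [-0.2, -0.8, -2.6]
width: 0.322
gripper_force: 45.0
clock: 7.35
position: [0.4021, -0.1964, 0.3244]
ee_rot: [-3.14, -0.065, 0.001]
force: [-0.0, 0.3, -3.1]
width: 0.323
gripper_force: 45.0
[ 0.40208161 -0.19636795  0.32436098] [[ 9.99140609e-01  4.14456707e-02 -5.48036875e-04]
 [ 4.14453759e-02 -9.99140626e-01 -5.38707494e-04]
 [-5.69892999e-04  5.15530939e-04 -9.99999705e-01]]
```

View pics/w4b.png

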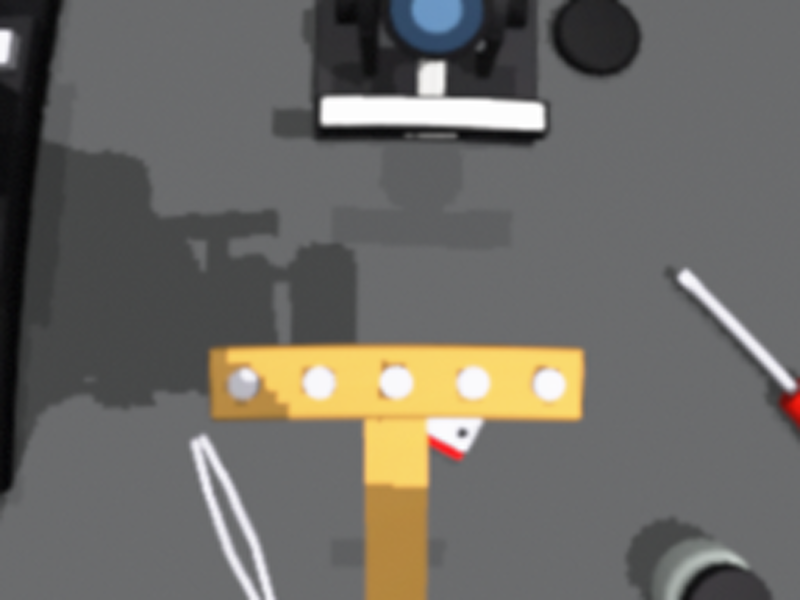

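The lens is at the top edge of the picture, with the near bar at (320–547, 112). The held probe sits square. Next I tilt and move to a standoff on the lens axis to see both bars.

```bash
python3 -m pendant '[0.035,0.005,0,0,0,0,0.02, 0.035,0.006,0.01,0,0,0,0.02, 0,0,0.01,0,0.1,0,0.02, 0,0,0.01,0,0.1,0,0.02, 0,0,0,0,0.1,0,0.02, 0,0,0,0,0.08,0,0.02, 0,0,0,0,0,0,0.02, 0,0,0,0,0,0,0.02, 0,0,0,0,0,0,0.02, 0,0,0,0,0,0,0.02]'
python3 - <<'E'
from h import *
s=observe();np.save("s5.npy",np.r_[s["position"],s["ee_rot"]]);print(s["position"],R.from_rotvec(s["ee_rot"]).as_matrix().T)
snap("wrist","w5");snap("top","t5");snap("scene","s5");a=cv2.imread("pics/w5.png")
cv2.imwrite("pics/w5b.png",cv2.resize(a[0:192,128:384],(800,600),interpolation=cv2.INTER_CUBIC))
E
```

```text
clock: 8.65
position: [0.4738, -0.2053, 0.2948]
ee_rot: [-3.077, -0.062, -0.591]
force: [0.1, -0.3, -2.1]
width: 0.324
gripper_force: 45.0
[ 0.47379805 -0.20533826  0.2947702 ] [[ 9.28071910e-01  3.76737527e-02  3.70490512e-01]
 [ 4.06032127e-02 -9.99175344e-01 -1.08009280e-04]
 [ 3.70180915e-01  1.51433454e-02 -9.28836245e-01]]
```

View pics/w5b.png

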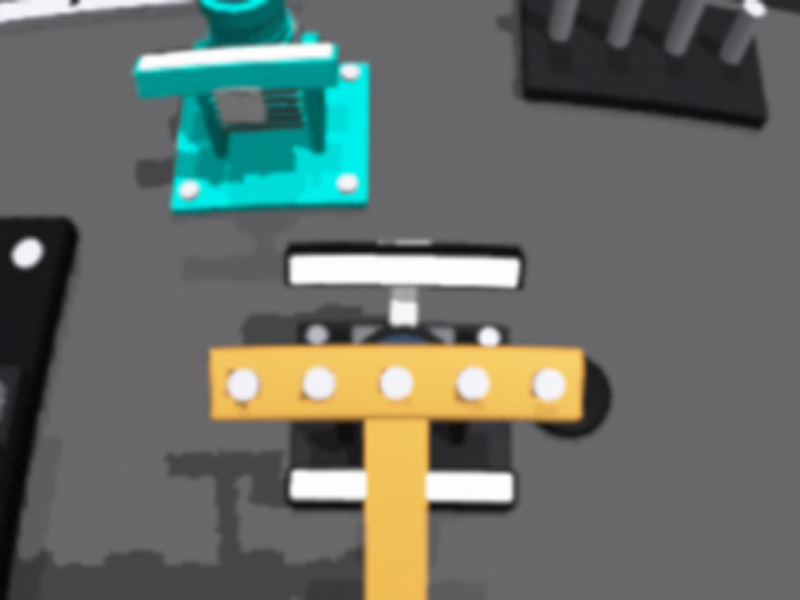

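The view looks straight at the lens. The rear bar runs (289,269)–(521,271) and the front bar (289,486)–(514,488). The lens lies behind the middle of the cross bar. These four bar ends go into a PnP to get the lens pose.

Run:
```python
from h import *
np.set_printoptions(precision=4,suppress=True)
v=np.load("s5.npy");s=dict(position=v[:3],ee_rot=v[3:])
px=np.array([(289,269),(521,271.5),(289,486),(514,488)])/3.125+[128,0]-.35
T=np.array(camera_params("wrist")["T_tool_cam"]);Rw=R.from_rotvec(v[3:]).as_matrix();Rc=Rw@T[:3,:3]
rays=[ray("wrist",*p,s) for p in px];o=rays[0][0]
n=np.array([(Rc.T@d)[:2]/(Rc.T@d)[2] for _,d in rays])
obj=np.array([(.044,.045,0),(.044,-.045,0),(-.044,.045,0),(-.044,-.045,0)])
for fl in(cv2.SOLVEPNP_ITERATIVE,cv2.SOLVEPNP_IPPE):
    ok,r,t=cv2.solvePnP(obj,n,np.eye(3),None,flags=fl)
    L=o+Rc@t.ravel();RL=Rc@cv2.Rodrigues(r)[0];e=cv2.projectPoints(obj,r,t,np.eye(3),None)[0].reshape(-1,2)-n
    print("L",L,"z",RL[:,2],"y",RL[:,1],"tilt",np.arctan2(-RL[0,2],RL[2,2]),"err px",np.abs(e).max()*297)
# plane casting with height z = .07+.07cos(tilt) and tilt from bar ends on a plane given tilt
for tilt in(.34,.38,.42,.46):
    yaw=.04;u=np.array([-np.sin(tilt)*np.cos(yaw),-np.sin(tilt)*np.sin(yaw),np.cos(tilt)])
    zl=.07+.07*np.cos(tilt);best=None
    # plane through axis point: intersect ray of mid pixel at height zl
    m=onz("wrist",*px.mean(0),zl,s)
    P=[o+d*((m-o)@u)/(d@u) for _,d in rays]
    C=sum(P)/4;print(tilt,"centre",C,"len",np.linalg.norm(P[0]-P[1]),np.linalg.norm(P[2]-P[3]),"sep",np.linalg.norm((P[0]+P[1]-P[2]-P[3])/2),"yaws",[-np.arctan2(*(P[i]-P[i+1])[:2]) for i in(0,2)])
# pin head location in tool
pp=np.array([(396,383)])[0]/3.125+[128,0]-.35
o,d=ray("wrist",*pp,dict(position=np.zeros(3),ee_rot=np.array([1e-12,0,0])));print("pin head in tool at z=-.001",o+d*(-.001-o[2])/d[2])
```

```text
L [ 0.6127 -0.2018  0.1125] z [-0.4321 -0.0252  0.9015] y [-0.0333  0.9994  0.0119] tilt 0.4469749475953429 err px 0.6290856569935221
L [ 0.6114 -0.2019  0.1149] z [-0.5137 -0.0446  0.8568] y [-0.0412  0.9988  0.0273] tilt 0.5400828222532306 err px 0.713385328751678
0.34 centre [ 0.6049 -0.2018  0.1361] len 0.08503861590871654 0.08405308064006434 sep 0.08105193239205306 yaws [np.float64(0.03231726426003299), np.float64(0.03264641269939765)]
0.38 centre [ 0.6051 -0.2018  0.1351] len 0.08489296715562025 0.08470393565229388 sep 0.08135808577588162 yaws [np.float64(0.03246183820197475), np.float64(0.032716437556935686)]
0.42 centre [ 0.6053 -0.2018  0.1339] len 0.08477441387828186 0.08538943834803908 sep 0.0818253440349756 yaws [np.float64(0.03260550894498375), np.float64(0.03278735180257739)]
0.46 centre [ 0.6056 -0.2018  0.1327] len 0.0846808356760753 0.08611098064195352 sep 0.08245645990309376 yaws [np.float64(0.03274874159424866), np.float64(0.03285940440630001)]
pin head in tool at z=-.001 [ 0.0698 -0.0009 -0.001 ]
```

```bash
cat > d.py <<'E'
from h import *
np.set_printoptions(precision=4,suppress=True)
L=np.array([.6055,-.2018,.135]);RL=(R.from_euler("z",.037)*R.from_euler("y",-.383)).as_matrix()
s=observe();Rw=R.from_rotvec(s["ee_rot"]).as_matrix()
pin=s["position"]+Rw@[.0698,-.0005,.0177]
print("pin in lens",RL.T@(pin-L),"shift in tool",Rw.T@(L+.09*RL[:,2]-pin),"ang",np.arccos(-Rw[:,2]@RL[:,2]),np.arccos(-Rw[:,1]@RL[:,1]),s["clock"],np.abs(s["dq"]).max(),s["gripper_force"])
E
python3 d.py
```

```text
pin in lens [0.0069 0.0019 0.1796] shift in tool [-0.0066  0.002   0.0896] ang 0.0035681161982476866 0.003155235077534528 8.8 0.0027822970447649157 44.999120235443115
```

```bash
python3 -m pendant '[-0.0033,0.001,0.015,0,0,0,0.02, -0.0033,0.001,0.02,0,0,0,0.02, 0,0,0.02,0,0,0,0.02, 0,0,0.015,0,0,0,0.02, 0,0,0.012,0,0,0,0.02, 0,0,0.0075,0,0,0,0.02, 0,0,0,0,0,0,0.02, 0,0,0,0,0,0,0.02, 0,0,0,0,0,0,0.02, 0,0,0,0,0,0,0.02]'
python3 d.py
python3 - <<'E'
from h import *
snap("wrist","w6");snap("scene","s6");a=cv2.imread("pics/w6.png");b=cv2.imread("pics/s6.png")
cv2.imwrite("pics/w6b.png",np.vstack([cv2.resize(a[60:204,160:352],(400,300)),cv2.resize(b[120:240,140:300],(400,300),interpolation=cv2.INTER_CUBIC)]))
E
```

```text
clock: 10.05
position: [0.5004, -0.2066, 0.2096]
ee_rot: [-3.077, -0.061, -0.593]
force: [-0.5, 0.5, -3.5]
width: 0.323
gripper_force: 45.0
pin in lens [ 0.0001 -0.0003  0.0906] shift in tool [-0.0001 -0.0003  0.0006] ang 0.002575026585740935 0.002604662851538501 10.05 0.0032797127954403843 44.999093413352966
```

View pics/w6b.png

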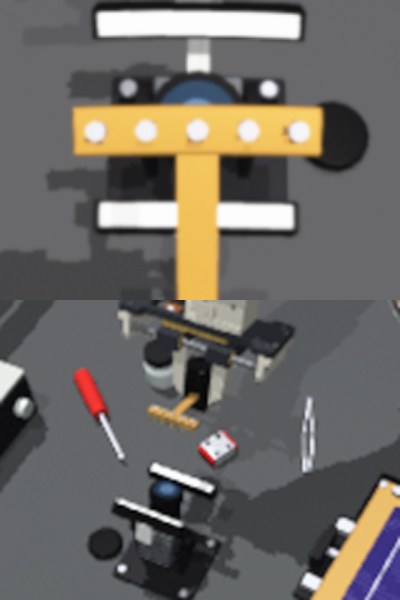

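The wrist view shows the bar parallel to the light bars and centred over the lens, and the scene view shows the probe clear of the stand. I'll cross-check the centre by two-view triangulation before handing in.

Run:
```python
from h import *
np.set_printoptions(precision=4,suppress=True)
v=np.load("s5.npy");s5=dict(position=v[:3],ee_rot=v[3:]);s6=observe()
v4=np.load("s4.npy");s4=dict(position=v4[:3],ee_rot=v4[3:])
A=lambda u,w:ray("wrist",u/3.125+127.65,w/3.125-.35,s5)
A4=lambda u,w:ray("wrist",u/3.125+127.65,w/3.125-.35,s4)
B=lambda u,w:ray("wrist",u/2.0833+159.75,w/2.0833+59.75,s6)
def tri(rs):
    M=0;b=0
    for o,d in rs:
        d=d/np.linalg.norm(d);Q=np.eye(3)-np.outer(d,d);M=M+Q;b=b+Q@o
    return np.linalg.solve(M,b)
r=tri([A(405,270),B(199,23.5),]);f=tri([A(401.5,487),B(197,216.5),A4(433.5,114)])
print(r,f,(r+f)/2,"tilt",np.arctan2(r[2]-f[2],r[0]-f[0]),"sep",np.linalg.norm(r-f))
```

```text
[ 0.6482 -0.2007  0.1381] [ 0.5685 -0.2028  0.1132] [ 0.6084 -0.2018  0.1256] tilt 0.3018631704688379 sep 0.08349106998120033
```

```bash
python3 - <<'E'
from h import *
b=onz("top",265+181/6.25-.5,130+148.5/6.25-.5,.01)
print(b,"tilt",np.arcsin((b[0]-.605)/.07))
E
python3 d.py
```

```text
[ 0.63276031 -0.20095362  0.01      ] tilt 0.4077837801329706
pin in lens [-0.     -0.0002  0.0905] shift in tool [ 0.     -0.0002  0.0005] ang 0.0028011757727828906 0.0026924837194303246 10.15 0.0018878538015754671 44.99919533729553
```

The stand's base gives an independent tilt of 0.41, against the 0.38 used, so the pose holds up. Handing in.

```bash
python3 -c "
from cell import *
print(sign_off())"
```

```text
the job is handed in; nothing more can be done
None
```

I handed the job in at about 10 s with the pin probe held steady over the inspection camera; by my measurements the middle pin is on the lens axis, about 90 mm out, with the row parallel to the light bars, but sign-off returned no verdict.

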